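# Take the battery cover off the pencil sharpener

## Task

Open the battery bay of the pencil sharpener that lies on its back: squeeze the cover's snap tab in towards the thumb rib just hard enough to free its catch, tip the tab end up, and draw the far end out from under its lip. Lay the cover flat in the shallow metal tray, outer face up, and let go of it. The cover is thin plastic: neither squeeze it hard nor pry it against the sharpener; leave the other things on the desk alone.

Things in the scene. Friction and masses are not known exactly. Their poses are not given: they have to be found in the camera images.
- cover_mid (a point): Centre of the loose grey battery cover's plate (100 x 56 x 5 mm, about 85 g), mid-thickness; x from its tab end to its far end, z out of its outer face. The plate starts flush in the bay with 1.5 mm play all round. Under the plate's underside the tab and two feet in the far half reach 10 mm down, so it rests level on a flat floor. Thin plastic: a squeeze of over 16 N a side cracks it.
- tab_end (a point): Middle of the plate's edge at the tab end, mid-thickness (x = -50 mm from cover_mid), axes as cover_mid. An upright snap tab, 22 mm wide (y), 4 mm thick, rises 22 mm above the plate here, its outer face at this x. It slides straight in (+x) against a spring: 1.5 N to start, 1.6 N more per mm, stop at 11 mm (past 9 mm the force is over 16 N). It springs back when let go.
- grip (a point): Point on the cover 32 mm before cover_mid in x and 16 mm above the plate's outer face, roughly between tab and thumb rib; axes as cover_mid. The rib (28 mm wide, 5 mm thick, 22 mm high) is rigid, but its place differs from unit to unit: its far face lies 28 to 44 mm (+x) from the tab's outer face; find it by feel or eye. Pinch rib and tab together along x.
- barb (a point): Barb low on the tab's outer side (tab at rest; this point stays with the cover), 10 mm below the plate's top, axes as cover_mid. It sits under the sharpener's near lip (2 mm play) and holds the tab end down. Free after 4 to 7 mm of tab travel (8 to 12.7 N), least when the cover is nudged to +x in its play. Keep the tab pressed till the barb is above the bay.
- far_end (a point): Middle of the plate's far edge (x = +50 mm from cover_mid), axes as cover_mid. Two tongues just under the plate reach 8 mm past it, 6.5 mm under the sharpener's far lip. With the tab pressed the cover tips about a line 10 mm before this edge, at the underside; the barb is above the bay from some 8 degrees on. Tipped 10 to 20 degrees it draws out along its own -x (10 mm or more).
- sharpener: White desktop pencil sharpener, fixed, lying on its back: 176 (x) x 96 (y) x 62 mm high; origin at the centre of its underside, z up. The battery bay opens in its flat top, cover centred on it; sharpener's x runs from the cover's tab end to its far end, within a little.
- tray: Shallow aluminium tray, fixed, on the desk: outside 206 (x) x 156 (y) x 16 mm, walls and floor 3 mm; origin at the centre of its underside, z up.
- ink: Bystander: ink jar 46 mm across, 62 mm high, standing; origin at the centre of its base.
- scissors: Bystander: steel scissors with black handles lying on the desk, about 215 x 86 x 12 mm; origin at the pivot, desk level; x towards the points.
- brush: Bystander: flat paint brush about 200 mm long lying on the desk along its x; origin at desk level.
There are look-alikes about, which are no part of the job. Several things look just like the sharpener: the one meant starts farthest to the robot's right.

How it is judged:
By the outcome, as a careful person would: the job done as asked, in the order asked, and still so for the second after the job is handed in, with the robot touching nothing.
It also fails if it takes over 72 s, if anything falls off the work surface, if the arm or the gripper's body presses on something with over 40 N, if the wrist force passes 120 N, or if a joint passes its speed limit or range.

## Robot

A 7-joint arm with a two-finger parallel gripper is mounted at the origin on the work surface. World frame = base frame: x ahead of the robot, y to its left, z up, the work surface at z = 0. Lengths are in m, angles in rad, forces in N, time in s.
With the tool pointing down it reaches from about 0.35 to 0.9 m from the base axis. Payload 7.2 kg.
Tool frame: the origin (TCP) lies at the very end of the fingers, on their centre line; the grasp point (between the pads) lies 19 mm behind it; z points along the fingers, y is the direction in which the jaws open and shut (so a half turn about z gives the same grasp; the last joint's range is limited). The gripper opens to 85 mm and grips with 20 to 120 N. Pads are 22 mm wide; open, the fingers measure 114 mm over their backs; the gripper's body (76 mm by 85 mm) begins 54 mm behind the grasp point. The pads swing forward as they close: fully open they stand 13 mm farther back than shut.
Start: joints at [1.16, 0.411, -0.013, 1.596, 0.006, 1.134, -0.082], TCP at [0.21, -0.589, 0.231] pointing down, gripper open.
Joint ranges: [-2.95, 2.95], [-0.29, 1.99], [-1.47, 1.44], [0.14, 2.54], [-1.03, 4.17], [0.13, 1.85], [-2.86, 2.86]. Speed limits (rad/s): [2.39, 2.39, 3.01, 3.01, 3.14, 3.14, 3.14].

## Interface

Orientations are given as a 3x3 rotation matrix whose columns are the frame's x, y, z axes.
In Python, from bench import r gives the robot as it stands.
- The arm moves only by the shell command python3 -m crank 'ROWS' [OPENING]. ROWS is JSON, a list of rows, each an object with "xyz": the shift along the tool's x, y, z in mm, a list of three; "angular": the turn, a rotation vector about the tool's x, y, z in rad, a list of three. In form: [{"xyz": [tx, ty, tz], "angular": [wx, wy, wz]}, ...]. A call has 1 to 10 rows; each row is the pose to reach, as a shift and turn from the pose measured when the call began, along the tool's axes at that moment; what a row does not reach only later rows make up. A row lasts 1/12 s, in which the tool goes at most 41.7 mm and 7.16 degrees, less where a joint would pass 70% of its speed; a pose out of reach is approached as far as the arm can. A call with a gripper value outside its range is refused whole. OPENING is the opening in per cent of the stroke, from 0 (shut) to 100 (fully open), set as the call begins (- or left out, the last holds). The fingers move at their own pace and stop on an object; the grip force is fixed at half the most. Time passes only in rows, so rows that repeat a pose let the fingers close. It gives the time, the measured TCP pose, the force and the opening at its end, in the units of the state.
- r.sense(): the state, without advancing time (a new reading comes with each control period).
- r.capture(name): name is "side" or "top" or "wrist"; returns a dict with "color" (400x640x3 uint8, red, green, blue), "vertical_fov" (degrees; the focal length in pixels is half the picture's height over the tangent of half this angle, whatever the lens; pixels are square), "cx", "cy" (the principal point, pixels), "D" ([k1, k2, p1, p2, k3] as OpenCV has them; the pictures are not rectified), "rvec" (rotation vector, rad) and "tvec" (3), from world to camera coordinates, as OpenCV has them. Camera axes: x right, y down, z forward; pixel columns grow to the right and rows downward; lengths in m; the calibration is good to about 2 mm. A picture is of the moment at which its call begins. There is no depth.
- r.hand_in(): hands the job in, once; it reports no verdict.
The state is a dict: "time_s": time; "qpos": joint angles; "joint_velocities": joint speeds; "joint_efforts": joint torques, N m; "tcp_pos": TCP position; "ee_rot": TCP orientation; "ft_force": force on the tool from outside, world axes, zero at the start; "moment": the same for the moment, N m; "gripper_width": finger opening in m.
Only numpy, scipy, OpenCV 4.12 (cv2) and the standard library are available. Lean on these libraries where they do the work, as an engineer would, in place of code of your own. Each camera call takes 0.05 s, during which the arm holds its last target.

## Working session

There is one attempt and no reset: what is moved stays moved. The work goes in short steps, Python scripts to look and compute and a shell command to move; the robot and the scene stay as the last step left them, time stands still between calls to the robot, and variables do not carry over. Pictures are saved under pics/ and viewed, and the job is handed in when it is done.

```bash
ls; mkdir -p pics
python3 - <<'E'
from bench import r
import cv2
s=r.sense()
for k,v in s.items(): print(k,v)
for n in ("top","side","wrist"):
    c=r.capture(n); cv2.imwrite(f"pics/{n}0.png",c["color"][:,:,::-1]); print(n,{k:v for k,v in c.items() if k!="color"})
E
```

```text
pics
time_s 0.0
qpos [ 1.15979312  0.41189066 -0.01268527  1.59706076  0.00559766  1.13428268
 -0.08220106]
joint_velocities [ 0.00041338 -0.00118334  0.00135844  0.00104421  0.00019393  0.0009896
  0.00036844]
joint_efforts [-1.07787782e-03 -6.00623059e+01  6.81471974e-01 -2.99407053e+01
  1.37740042e-02  1.07547684e-02 -4.88799955e-06]
tcp_pos [ 0.20985933 -0.58818536  0.23045212]
ee_rot [[ 9.41816712e-01  3.36126248e-01 -6.53597741e-04]
 [ 3.36126861e-01 -9.41815577e-01  1.46688612e-03]
 [-1.22509605e-04 -1.60122962e-03 -9.99998711e-01]]
ft_force [ 0.81821475  0.6627381  -0.11348731]
moment [-0.02229289  0.02996533 -0.01904566]
gripper_width 0.08539650487975417
top {'vertical_fov': 51.09732070628216, 'cx': 327.5260758922871, 'cy': 200.6918674262958, 'D': array([0.01334004, 0.        , 0.        , 0.        , 0.        ]), 'rvec': array([ 2.13387936, -2.19215965,  0.15231222]), 'tvec': array([-0.00722254,  0.58651621,  1.01645483])}
side {'vertical_fov': 45.51457110824081, 'cx': 327.7494316055977, 'cy': 202.78056805600943, 'D': array([-0.12949054,  0.        ,  0.        ,  0.        ,  0.        ]), 'rvec': array([ 0.60197063, -2.76226968,  1.0222128 ]), 'tvec': array([0.49250262, 0.23691141, 1.27083386])}
wrist {'vertical_fov': 66.12988070179433, 'cx': 314.83151187115067, 'cy': 199.1689856181207, 'D': array([0.01021387, 0.        , 0.        , 0.        , 0.        ]), 'rvec': array([-2.33950219,  1.64935431,  0.27388936]), 'tvec': array([-0.62374867, -0.04195521,  0.38119598])}
```

View pics/top0.png

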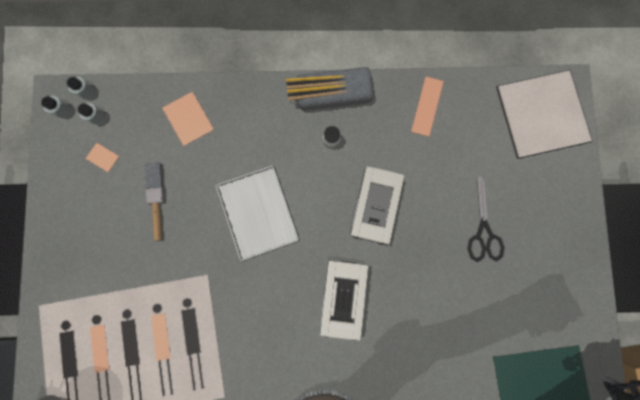

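View pics/side0.png

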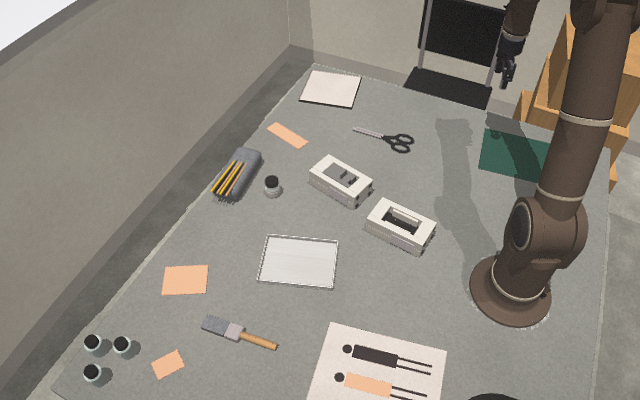

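View pics/wrist0.png

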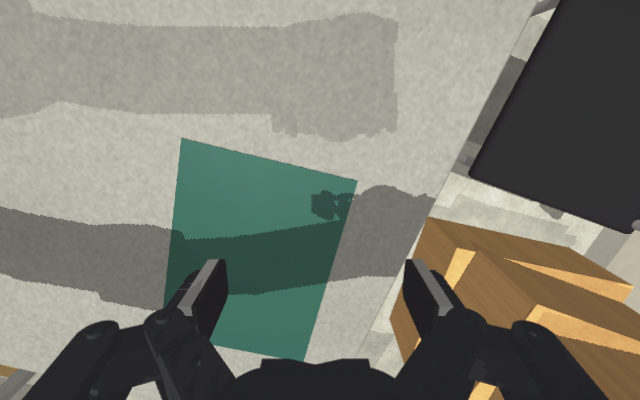

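Top view candidates: white sharpener A at about (378,205), with a grey cover, and white sharpener B at about (345,300), with an open black bay. A is farther right (robot's right is −y) and has the grey cover. I'll enlarge both views to confirm.

```bash
cat > h.py <<'E'
import numpy as np, cv2
def cam(c):
    H,W=c["color"].shape[:2]
    f=H/2/np.tan(np.radians(c["vertical_fov"])/2)
    K=np.array([[f,0,c["cx"]],[0,f,c["cy"]],[0,0,1]])
    return K,np.array(c["D"]),np.array(c["rvec"],float),np.array(c["tvec"],float)
def proj(c,P):
    K,D,rv,t=cam(c); return cv2.projectPoints(np.array(P,float).reshape(-1,1,3),rv,t,K,D)[0].reshape(-1,2)
def ray(c,uv,z):
    K,D,rv,t=cam(c); R=cv2.Rodrigues(rv)[0]
    n=cv2.undistortPoints(np.array(uv,float).reshape(-1,1,2),K,D).reshape(-1,2)
    d=np.c_[n,np.ones(len(n))]@R; o=-R.T@t
    return o+d*((z-o[2])/d[:,2])[:,None]
def crop(c,x0,y0,x1,y1,k,fn):
    im=cv2.resize(c["color"][y0:y1,x0:x1,::-1],None,fx=k,fy=k,interpolation=cv2.INTER_CUBIC)
    step=20
    for x in range((x0//step+1)*step,x1,step): cv2.line(im,((x-x0)*k,0),((x-x0)*k,6),(0,0,255),1);cv2.putText(im,str(x),((x-x0)*k-10,18),0,.4,(0,0,255),1)
    for y in range((y0//step+1)*step,y1,step): cv2.line(im,(0,(y-y0)*k),(6,(y-y0)*k),(0,0,255),1);cv2.putText(im,str(y),(8,(y-y0)*k+4),0,.4,(0,0,255),1)
    cv2.imwrite(fn,im)
E
python3 - <<'E'
from bench import r
from h import *
import pickle
a=r.capture("top");b=r.capture("side")
pickle.dump((a,b),open("c0.pkl","wb"))
crop(a,320,150,430,250,7,"pics/t1.png")
crop(b,290,140,390,220,8,"pics/s1.png")
crop(a,205,155,310,270,5,"pics/tr1.png")
E
```

```text
(no output)
```

View pics/t1.png

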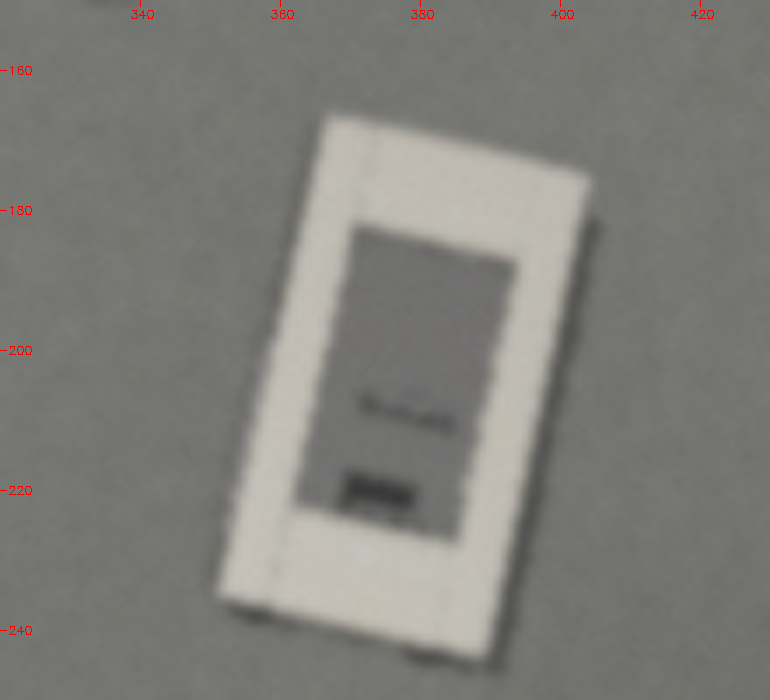

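View pics/s1.png

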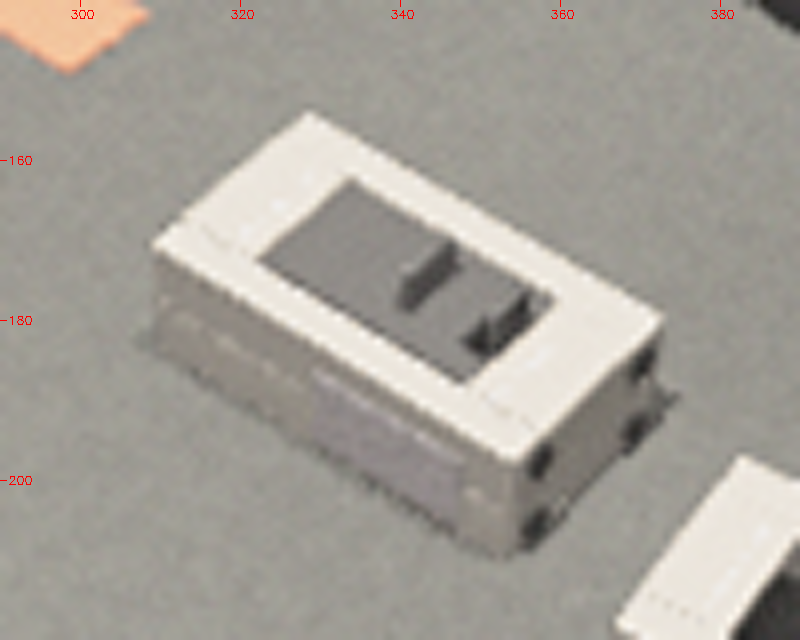

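View pics/tr1.png

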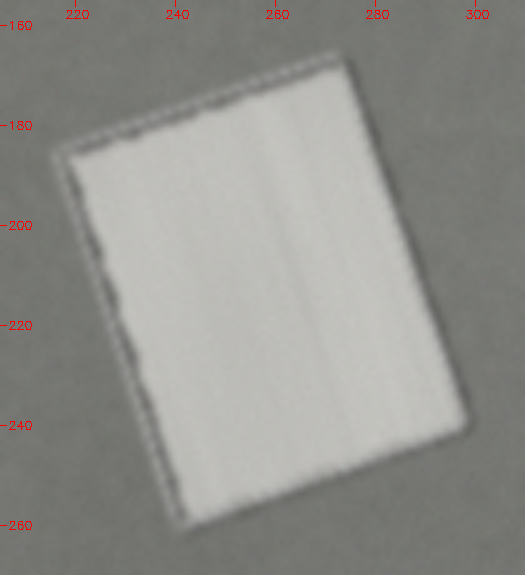

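Run:
```python
from h import *
import pickle
a,b=pickle.load(open("c0.pkl","rb"))
np.set_printoptions(precision=4,suppress=True)
def rep(n,c,uv,z):
    P=ray(c,uv,z)[:,:2]; m=P.mean(0)
    e=[np.linalg.norm(P[i]-P[(i+1)%4]) for i in range(4)]
    d1=P[0]+P[1]-P[2]-P[3]  # far - near
    print(n,"mid",m,"edges",np.array(e)*1e3,"dir deg",np.degrees(np.arctan2(d1[1],d1[0])));print(P.round(4).tolist())
rep("sh top",a,[(366.5,166.5),(404,175),(389,244),(351,234.5)],.062)
rep("cov top",a,[(370,182),(393.5,187.5),(385.5,227),(362,222)],.062)
rep("sh side",b,[(309.5,170.5),(328,154),(373,180),(354,197.5)],.062)
rep("cov side",b,[(322.5,172.5),(334,162.5),(359,177),(348,188)],.062)
rep("tray",a,[(216,186),(273,166.5),(298.5,240),(242,260.5)],.016)
print("rib top view",ray(a,[(372,207.5),(385,210.5)],.083))
print("tab top view",ray(a,[(369.5,217.5),(379,219.5),(379,222.5),(368.5,221)],.083))
```

```text
sh top mid [ 0.57   -0.1456] edges [ 95.3179 175.1461  95.0375 173.339 ] dir deg -14.896279718419207
[[0.6661, -0.1219], [0.6423, -0.2142], [0.473, -0.169], [0.4985, -0.0774]]
cov top mid [ 0.5703 -0.1458] edges [ 59.5694 100.012   58.5919 101.3362] dir deg -13.735593151483183
[[0.6268, -0.129], [0.6116, -0.1866], [0.5145, -0.1624], [0.5283, -0.1054]]
sh side mid [ 0.5639 -0.1462] edges [ 93.4728 176.6214  93.2674 172.2155] dir deg -14.985143984931245
[[0.6589, -0.1232], [0.6374, -0.2142], [0.4668, -0.1685], [0.4925, -0.0788]]
cov side mid [ 0.5642 -0.1469] edges [56.6509 97.716  57.4697 99.4505] dir deg -15.08715185266341
[[0.619, -0.1323], [0.6046, -0.1871], [0.5101, -0.1621], [0.523, -0.1061]]
tray mid [0.5623 0.1565] edges [154.1048 201.345  150.4831 202.528 ] dir deg 18.55417491020654
[[0.6343, 0.262], [0.6817, 0.1154], [0.4903, 0.053], [0.4429, 0.1958]]
rib top view [[ 0.561  -0.1288  0.083 ]
 [ 0.5529 -0.1597  0.083 ]]
tab top view [[ 0.5371 -0.1218  0.083 ]
 [ 0.5317 -0.1444  0.083 ]
 [ 0.5245 -0.144   0.083 ]
 [ 0.5287 -0.119   0.083 ]]
```

The crop shows A: grey cover with the tab at about (374,221) and the rib at about (378,209), tab end towards the robot. Its size and height fit, and the two views agree within 6 mm. I'll move above it for a close wrist view.

```bash
cat >> h.py <<'E'
def shift(s,pos,R):
    from scipy.spatial.transform import Rotation as Ro
    R0=np.array(s["ee_rot"]); p=np.array(s["tcp_pos"])
    return (R0.T@(np.array(pos)-p)*1e3).round(1), Ro.from_matrix(R0.T@np.array(R)).as_rotvec().round(4)
def tool(yaw,pitch=0):
    "tool y along cover x at yaw(deg), pitched by pitch(deg) about cover y (tab end up)"
    from scipy.spatial.transform import Rotation as Ro
    C=Ro.from_euler('ZY',[yaw,pitch],degrees=True).as_matrix()
    return np.c_[C[:,1],C[:,0],-C[:,2]]
E
python3 - <<'E'
from bench import r
from h import *
s=r.sense()
c=r.capture("wrist");K,D,rv,t=cam(c);R=cv2.Rodrigues(rv)[0];o=-R.T@t
R0=np.array(s["ee_rot"]);print("cam in tool",R0.T@(o-s["tcp_pos"]),"axis",R0.T@R[2])
print(shift(s,[0.535,-0.17,0.22],tool(-14.9)))
E
```

```text
cam in tool [ 0.0825228  -0.0004625  -0.14304494] axis [-3.21187413e-01 -1.40142406e-04  9.47015642e-01]
(array([ 446.8, -284.9,   11.1]), array([-7.00e-04, -3.00e-04, -9.68e-01]))
```

```bash
python3 - <<'E'
from bench import r
from h import *
print(shift(r.sense(),[0.545,-0.14,0.19],tool(-14.9)))
E
python3 -m crank '[{"xyz":[466,-310,0],"angular":[0,0,-0.968]},{"xyz":[466,-310,0],"angular":[0,0,-0.968]},{"xyz":[466,-310,0],"angular":[0,0,-0.968]},{"xyz":[466,-310,0],"angular":[0,0,-0.968]},{"xyz":[466,-310,0],"angular":[0,0,-0.968]},{"xyz":[466,-310,0],"angular":[0,0,-0.968]},{"xyz":[466,-310,0],"angular":[0,0,-0.968]},{"xyz":[466,-310,0],"angular":[0,0,-0.968]},{"xyz":[466,-310,0],"angular":[0,0,-0.968]},{"xyz":[466,-310,0],"angular":[0,0,-0.968]}]'
python3 - <<'E'
from bench import r
from h import *
print(shift(r.sense(),[0.545,-0.14,0.19],tool(-14.9)))
E
```

```text
(array([ 466.3, -309.8,   41.1]), array([-5.000e-04, -2.000e-04, -9.679e-01]))
time_s: 1.13
tcp_pos: [0.4599, -0.253, 0.2315]
ee_rot: [[0.257, 0.966, 0.0], [0.966, -0.257, 0.0], [0.0, 0.0, -1.0]]
ft_force: [0.2, -0.3, 0.8]
gripper_width: 0.0853
(array([131.1,  53.2,  41.5]), array([ 0.0003, -0.0001,  0.0002]))
```

```bash
python3 -m crank '[{"xyz":[131,53,41],"angular":[0,0,0]},{"xyz":[131,53,41],"angular":[0,0,0]},{"xyz":[131,53,41],"angular":[0,0,0]},{"xyz":[131,53,41],"angular":[0,0,0]},{"xyz":[131,53,41],"angular":[0,0,0]},{"xyz":[131,53,41],"angular":[0,0,0]}]'
python3 - <<'E'
from bench import r
from h import *
import pickle
c=r.capture("wrist");s=r.sense();pickle.dump((c,s),open("c1.pkl","wb"))
cv2.imwrite("pics/w1.png",c["color"][:,:,::-1]); print(s["tcp_pos"])
E
```

```text
time_s: 1.63
tcp_pos: [0.5451, -0.1384, 0.1899]
ee_rot: [[0.254, 0.967, -0.001], [0.967, -0.254, 0.001], [0.001, -0.001, -1.0]]
ft_force: [-0.4, -0.3, -0.1]
gripper_width: 0.0855
[ 0.54456993 -0.14022584  0.19027653]
```

View pics/w1.png

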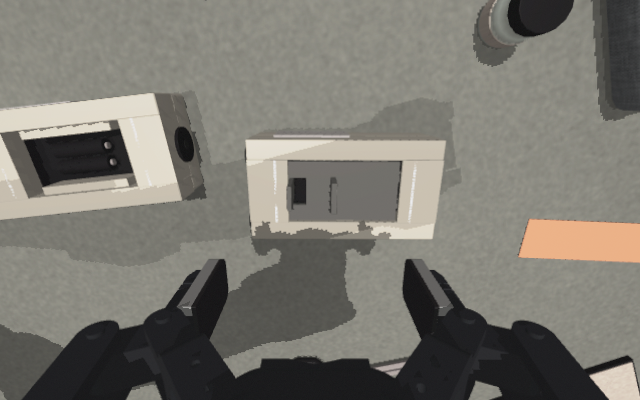

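Run:
```python
from h import *
import pickle
c,s=pickle.load(open("c1.pkl","rb"))
crop(c,240,125,460,250,3,"pics/w1a.png")
crop(c,275,150,355,230,8,"pics/w1b.png")
```

```text
(no output)
```

View pics/w1a.png

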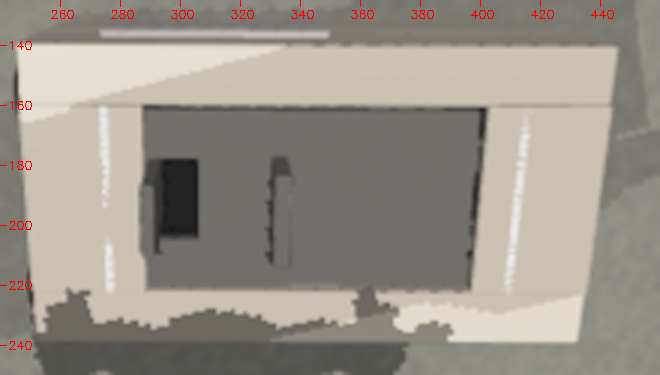

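View pics/w1b.png

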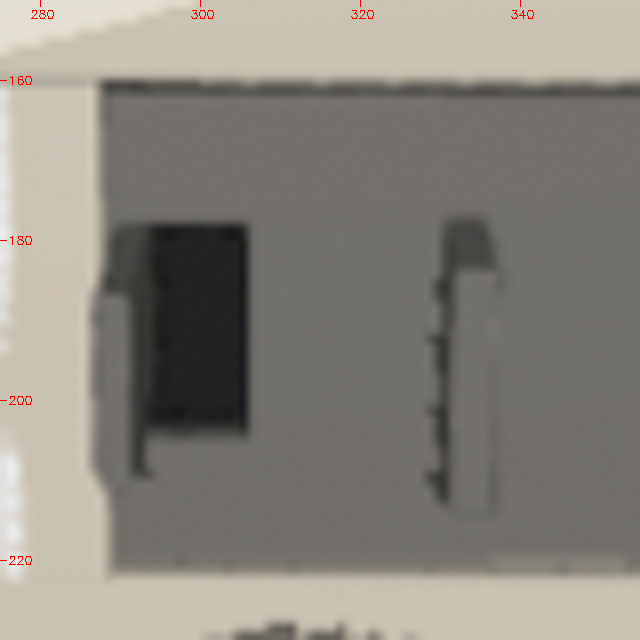

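Run:
```python
from h import *
import pickle
np.set_printoptions(precision=1,suppress=True)
c,s=pickle.load(open("c1.pkl","rb"))
T=tool(-14.9);ux=T[:2,1];uy=T[:2,0]
o=np.array([.568,-.146])
def L(uv,z): 
    P=ray(c,uv,z)[:,:2]; print(P.round(4).tolist()); return np.c_[(P-o)@ux,(P-o)@uy]*1e3
print("sh",L([(246.5,140),(445,140),(433,238.5),(252,238.5)],.062))
print("bay",L([(288,160.5),(401,160.5),(397,221.5),(288.7,221.5)],.062))
print("tab top outer, inner",L([(287,187),(287.5,210),(291.3,187),(291.5,210)],.084))
print("rib near, far",L([(331.5,184),(331,213),(336.9,184),(336.6,214)],.084))
```

```text
[[0.4984, -0.0789], [0.6658, -0.1229], [0.643, -0.2148], [0.4729, -0.1704]]
sh [[-84.5  46.9]
 [ 88.6  47.5]
 [ 90.1 -47.3]
 [-85.7 -48. ]]
[[0.5283, -0.1055], [0.6258, -0.1311], [0.6123, -0.1884], [0.5124, -0.1623]]
bay [[-48.7  28.9]
 [ 52.1  29.3]
 [ 53.7 -29.6]
 [-49.5 -30. ]]
[[0.5242, -0.1232], [0.5188, -0.1432], [0.5277, -0.1241], [0.5221, -0.1441]]
tab top outer, inner [[-48.2  10.8]
 [-48.3 -10. ]
 [-44.5  10.8]
 [-44.8 -10. ]]
[[0.5612, -0.1302], [0.5546, -0.1555], [0.5656, -0.1313], [0.5591, -0.1576]]
rib near, far [[-10.6  13.5]
 [-10.5 -12.6]
 [ -6.1  13.6]
 [ -5.7 -13.5]]
```

Mid at about (0.570,−0.1465), yaw −14.9°, tab-to-rib outer distance about 42.5 mm; sizes agree with those given (176×96 body, 103 bay). Next I narrow the jaws to 62% while moving above the grip, and check where the fingertips stand.

Run:
```python
from bench import r
from h import *
T=tool(-14.9);o=np.array([.568,-.146,0])
p=o+T[:,1]*(-.0271); print(p)
print(shift(r.sense(),[p[0],p[1],.13],T))
```

```text
[ 0.54181121 -0.1390317   0.        ]
(array([ 0.5, -2.9, 60.3]), array([-0.0005,  0.0004,  0.0009]))
```

```bash
python3 -m crank '[{"xyz":[0.5,-3,30],"angular":[0,0,0]},{"xyz":[0.5,-3,60],"angular":[0,0,0]},{"xyz":[0.5,-3,60],"angular":[0,0,0]},{"xyz":[0.5,-3,60],"angular":[0,0,0]},{"xyz":[0.5,-3,60],"angular":[0,0,0]}]' 62
python3 - <<'E'
from bench import r
from h import *
import pickle
np.set_printoptions(precision=4,suppress=True)
c=r.capture("wrist");s=r.sense();pickle.dump((c,s),open("c2.pkl","wb"))
cv2.imwrite("pics/w2.png",c["color"][:,:,::-1]); print(s["tcp_pos"],s["gripper_width"])
w=s["gripper_width"]/2;R=np.array(s["ee_rot"]);p=np.array(s["tcp_pos"])
for z in (-.013,-.0065,0):
  print(z,[proj(c,p+R@np.array([x,y,z])).round(0).tolist() for x in(-.011,.011) for y in (-w,w)])
E
```

```text
time_s: 2.1
tcp_pos: [0.5422, -0.1402, 0.1318]
ee_rot: [[0.258, 0.966, 0.001], [0.966, -0.258, -0.001], [-0.001, 0.001, -1.0]]
ft_force: [0.5, -0.4, 0.4]
gripper_width: 0.0529
[ 0.5427 -0.14    0.1322] 0.053302992067020105
-0.013 [[[262.0, 294.0]], [[370.0, 294.0]], [[260.0, 254.0]], [[372.0, 254.0]]]
-0.0065 [[[265.0, 286.0]], [[368.0, 286.0]], [[262.0, 248.0]], [[370.0, 248.0]]]
0 [[[266.0, 279.0]], [[366.0, 279.0]], [[264.0, 242.0]], [[368.0, 242.0]]]
```

View pics/w2.png

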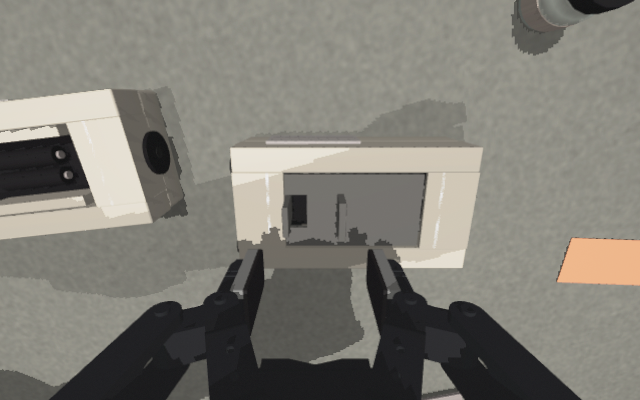

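Run:
```python
from h import *
import pickle
c,s=pickle.load(open("c2.pkl","rb"))
crop(c,270,165,370,255,8,"pics/w2b.png")
```

```text
(no output)
```

View pics/w2b.png

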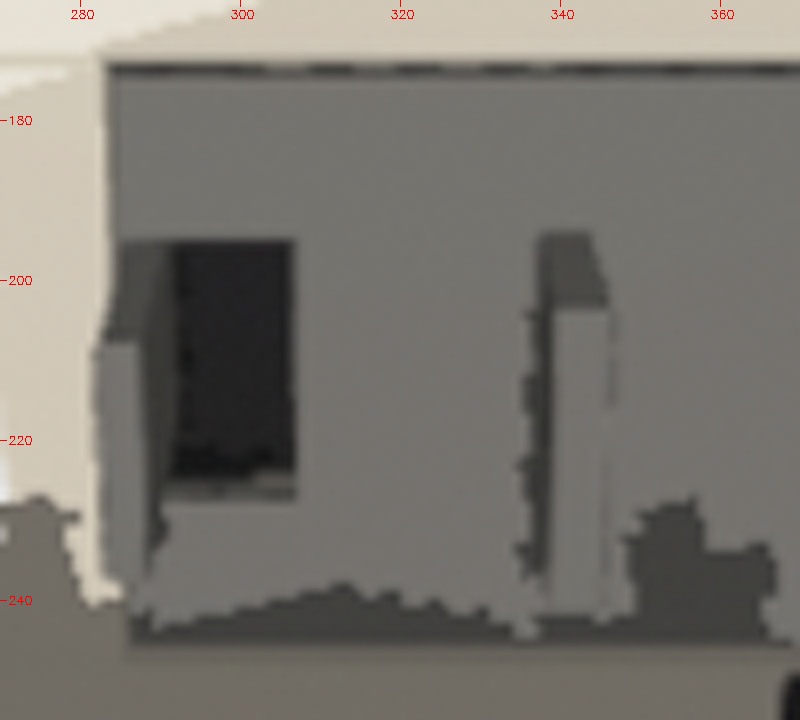

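Run:
```python
from bench import r
from h import *
import pickle
np.set_printoptions(precision=2,suppress=True)
c,s=pickle.load(open("c2.pkl","rb"))
R=np.array(s["ee_rot"]);p=np.array(s["tcp_pos"])
def L(uv,z): return (ray(c,uv,z)-p)@R*1e3   # tool coords
print("tab",L([(281.7,208),(282.8,238),(287.3,208),(287.7,238)],.084))
print("rib",L([(339,203.5),(338.5,241),(346,203.5),(345.6,242)],.084))
print("bay near",L([(283,173),(285.7,246)],.062))
print(shift(r.sense(),p,tool(-14.9)))
```

```text
tab [[ 11.7  -22.73  48.16]
 [-10.21 -22.75  48.18]
 [ 11.7  -19.02  48.17]
 [-10.21 -19.39  48.18]]
rib [[ 14.84  15.14  48.24]
 [-12.51  15.46  48.26]
 [ 14.84  19.75  48.25]
 [-13.27  20.37  48.27]]
bay near [[ 30.07 -23.45  70.15]
 [-27.7  -23.33  70.18]]
(array([0., 0., 0.]), array([ 0.,  0., -0.]))
```

Tab outer face at tool y −22.75, rib far face at +20.1, so D is about 42.8 mm, which matches the earlier figure. Descending to straddle both.

```bash
python3 -m crank '[{"xyz":[0.8,1.2,25],"angular":[0,0,0]},{"xyz":[0.8,1.2,50],"angular":[0,0,0]},{"xyz":[0.8,1.2,60],"angular":[0,0,0]},{"xyz":[0.8,1.2,68],"angular":[0,0,0]},{"xyz":[0.8,1.2,68],"angular":[0,0,0]},{"xyz":[0.8,1.2,68],"angular":[0,0,0]}]' 62
python3 - <<'E'
from bench import r
from h import *
c=r.capture("wrist");s=r.sense();cv2.imwrite("pics/w3.png",c["color"][:,:,::-1])
c=r.capture("side");crop(c,270,100,400,220,6,"pics/s3.png")
p=np.array([ 0.5427,-0.14,0.1322]);print((np.array(s["tcp_pos"])-p)@tool(-14.9)*1e3,s["gripper_width"], np.array(s["ft_force"])@tool(-14.9))
E
```

```text
time_s: 2.65
tcp_pos: [0.5447, -0.1397, 0.0651]
ee_rot: [[0.258, 0.966, 0.003], [0.966, -0.258, -0.001], [-0.0, 0.003, -1.0]]
ft_force: [-0.4, -0.5, 0.5]
gripper_width: 0.0531
[ 0.88513342  2.12935793 66.77428446] 0.0529425701500924 [-0.13462188  0.16723831 -0.11215487]
```

View pics/w3.png

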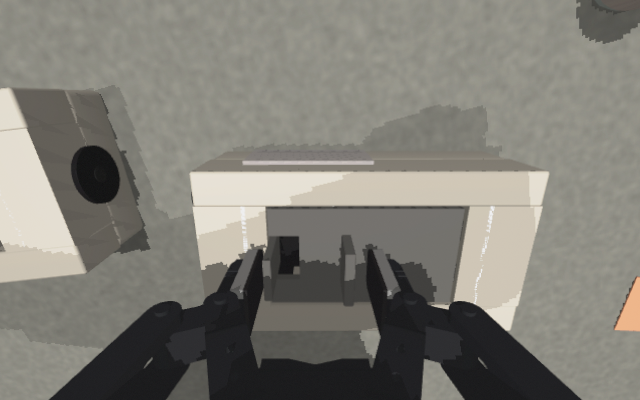

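View pics/s3.png

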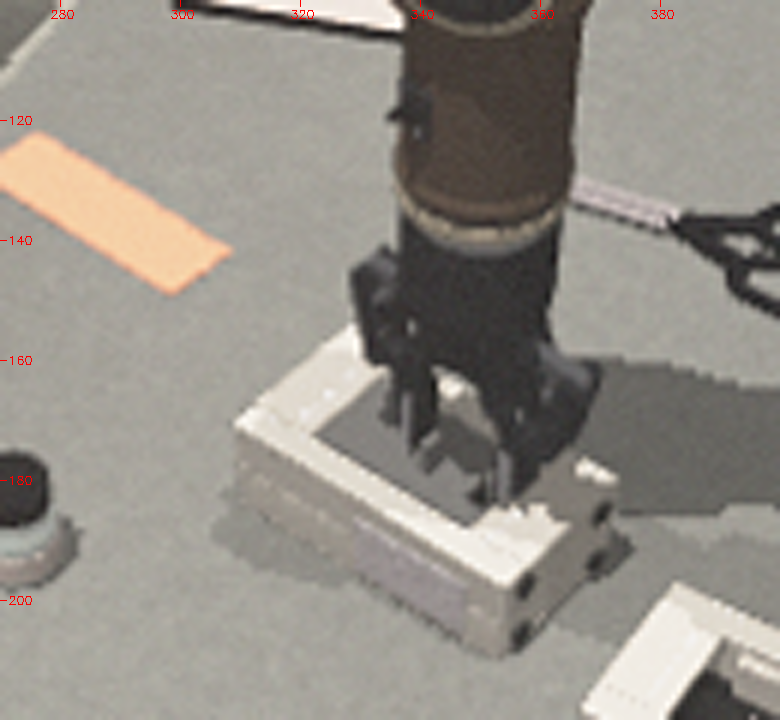

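The pads straddle tab and rib with gaps on both sides. I'll close slowly and read the force along the cover's x.

```bash
cat > st.py <<'E'
from bench import r
from h import *
np.set_printoptions(precision=2,suppress=True)
for i in range(3):
    s=r.sense();p=np.array([ 0.5427,-0.14,0.1322])
    print((np.array(s["tcp_pos"])-p)@tool(-14.9)*1e3,"w",round(s["gripper_width"]*1e3,2),"F", np.array(s["ft_force"])@tool(-14.9),"M",np.array(s["moment"]))
    if i<2:r.capture("top")
E
python3 st.py
python3 -m crank '[{"xyz":[0,0,1.2],"angular":[0,0,0]},{"xyz":[0,0,1.2],"angular":[0,0,0]},{"xyz":[0,0,1.2],"angular":[0,0,0]},{"xyz":[0,0,1.2],"angular":[0,0,0]}]' 53; python3 st.py
```

```text
[ 0.86  2.2  66.68] w 52.72 F [-0.43 -0.21  0.74] M [ 0.02 -0.05 -0.  ]
[ 0.84  2.18 66.72] w 52.86 F [-0.36  0.31  0.16] M [ 0.01  0.02 -0.03]
[ 0.83  2.02 66.88] w 52.87 F [-0.09 -0.42 -0.24] M [-0.01  0.08 -0.01]
time_s: 3.18
tcp_pos: [0.545, -0.1398, 0.0643]
ee_rot: [[0.258, 0.966, 0.004], [0.966, -0.258, -0.002], [-0.001, 0.004, -1.0]]
ft_force: [0.5, -0.1, -0.1]
gripper_width: 0.0455
[ 0.8   2.15 67.93] w 45.52 F [0.05 0.55 0.11] M [ 0.04  0.01 -0.05]
[ 0.81  2.1  67.99] w 45.28 F [0.28 0.27 0.48] M [ 0.03 -0.01 -0.01]
[ 0.83  2.12 68.04] w 45.17 F [-0.07 -0.61  0.87] M [0.   0.01 0.07]
```

```bash
python3 -m crank '[{"xyz":[0,0.4,0],"angular":[0,0,0]},{"xyz":[0,0.4,0],"angular":[0,0,0]},{"xyz":[0,0.4,0],"angular":[0,0,0]}]' 49; python3 st.py
```

```text
time_s: 3.53
tcp_pos: [0.5447, -0.1397, 0.064]
ee_rot: [[0.258, 0.966, 0.002], [0.966, -0.258, -0.001], [-0.001, 0.003, -1.0]]
ft_force: [-3.0, 0.6, 2.9]
gripper_width: 0.0415
[ 0.79  1.91 68.15] w 41.49 F [-0.16 -3.04 -2.92] M [0.12 0.72 0.02]
[ 0.8   1.91 68.15] w 41.97 F [ 0.16 -3.48 -3.61] M [ 0.22  0.75 -0.01]
[ 0.77  1.99 68.13] w 42.08 F [ 0.57 -2.9  -1.96] M [0.17 0.8  0.07]
```

Spring contact reads about 3 N with the cover at its +x stop, and the rib pad is about to touch, which agrees with D of about 42.8. I'll squeeze in steps, moving the centre +x so the rib pad stays put.

```bash
python3 -m crank '[{"xyz":[0,0.8,0],"angular":[0,0,0]},{"xyz":[0,1.5,0],"angular":[0,0,0]},{"xyz":[0,1.5,0],"angular":[0,0,0]},{"xyz":[0,1.5,0],"angular":[0,0,0]}]' 45.5; python3 st.py
```

```text
time_s: 3.97
tcp_pos: [0.546, -0.1401, 0.0643]
ee_rot: [[0.258, 0.966, 0.002], [0.966, -0.258, -0.001], [-0.001, 0.002, -1.0]]
ft_force: [-4.4, 0.2, 6.4]
gripper_width: 0.0388
[ 0.81  3.24 67.9 ] w 38.78 F [-0.96 -4.33 -6.41] M [0.15 0.86 0.02]
[ 0.81  3.27 67.9 ] w 39.45 F [ 0.47 -4.53 -5.94] M [ 0.25  0.89 -0.01]
[ 0.82  3.26 67.91] w 38.86 F [-0.66 -4.04 -4.7 ] M [ 0.24  0.85 -0.07]
```

```bash
python3 -m crank '[{"xyz":[0,0.8,-0.5],"angular":[0,0,0]},{"xyz":[0,1.4,-1],"angular":[0,0,0]},{"xyz":[0,1.4,-1],"angular":[0,0,0]},{"xyz":[0,1.4,-1],"angular":[0,0,0]},{"xyz":[0,1.4,-1],"angular":[0,0,0]}]' 42; python3 st.py
python3 - <<'E'
from bench import r
from h import *
c=r.capture("wrist");crop(c,240,180,400,320,5,"pics/w4.png")
E
```

```text
time_s: 4.48
tcp_pos: [0.5473, -0.1404, 0.0651]
ee_rot: [[0.257, 0.966, 0.002], [0.966, -0.257, -0.001], [-0.001, 0.002, -1.0]]
ft_force: [-0.6, 0.9, 0.0]
gripper_width: 0.0359
[ 0.83  4.54 67.14] w 35.91 F [ 0.66 -0.84 -0.04] M [ 0.1   0.3  -0.02]
[ 0.83  4.56 67.12] w 35.73 F [-0.49 -1.49  1.02] M [0.12 0.29 0.06]
[ 0.81  4.55 67.09] w 35.73 F [ 0.66 -0.8   0.51] M [ 0.16  0.35 -0.  ]
```

View pics/w4.png

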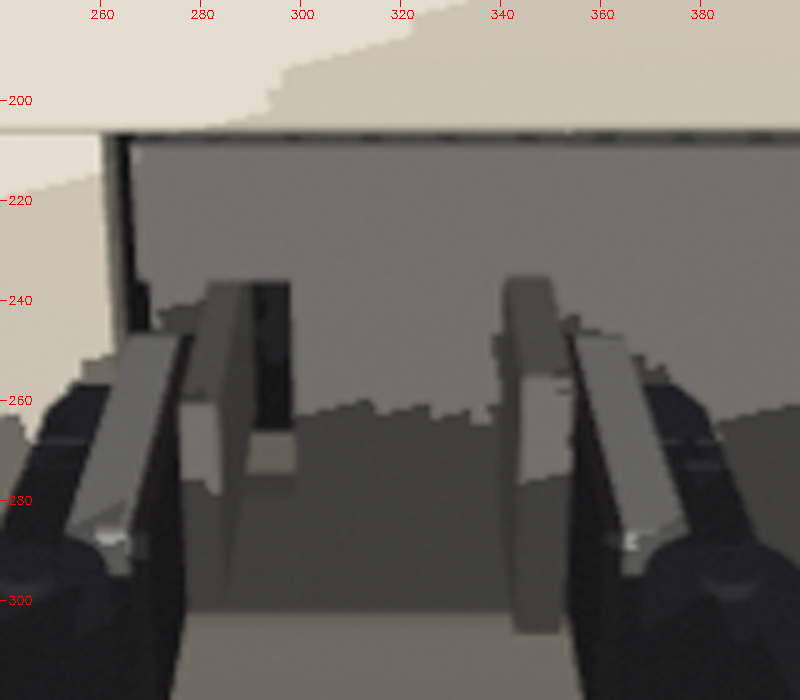

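The picture shows both pads seated on the tab (280,275) and rib (348,280), the tab slid in, and a gap now open at the near edge of the bay. Net force is about 0 and travel about 7 mm (~13 N). I'll press a touch more and then tip the first 5°.

```bash
python3 -m crank '[{"xyz":[0,0.2,0],"angular":[0,0,0]},{"xyz":[0,0.2,0],"angular":[0,0,0]},{"xyz":[0,0.4,-2],"angular":[0.0305,0,0]},{"xyz":[0,0.8,-4],"angular":[0.061,0,0]},{"xyz":[0,0.8,-4],"angular":[0.061,0,0]},{"xyz":[0,0.8,-4],"angular":[0.061,0,0]}]' 41.6; python3 st.py
```

```text
time_s: 5.13
tcp_pos: [0.5478, -0.1405, 0.0689]
ee_rot: [[0.258, 0.965, -0.057], [0.966, -0.257, 0.014], [-0.001, -0.059, -0.998]]
ft_force: [-2.2, 0.6, 0.8]
gripper_width: 0.0357
[ 0.79  5.05 63.35] w 35.73 F [ 0.06 -2.29 -0.81] M [ 0.13  0.57 -0.  ]
[ 0.8   5.07 63.3 ] w 35.41 F [-0.23 -2.84 -0.88] M [0.13 0.57 0.06]
[ 0.79  5.08 63.23] w 35.66 F [ 0.46 -2.48 -0.95] M [0.13 0.55 0.05]
```

Run:
```python
from bench import r
from h import *
c=r.capture("wrist");crop(c,240,180,400,320,5,"pics/w5.png")
c=r.capture("side");crop(c,290,120,390,220,7,"pics/s5.png")
```

```text
(no output)
```

View pics/w5.png

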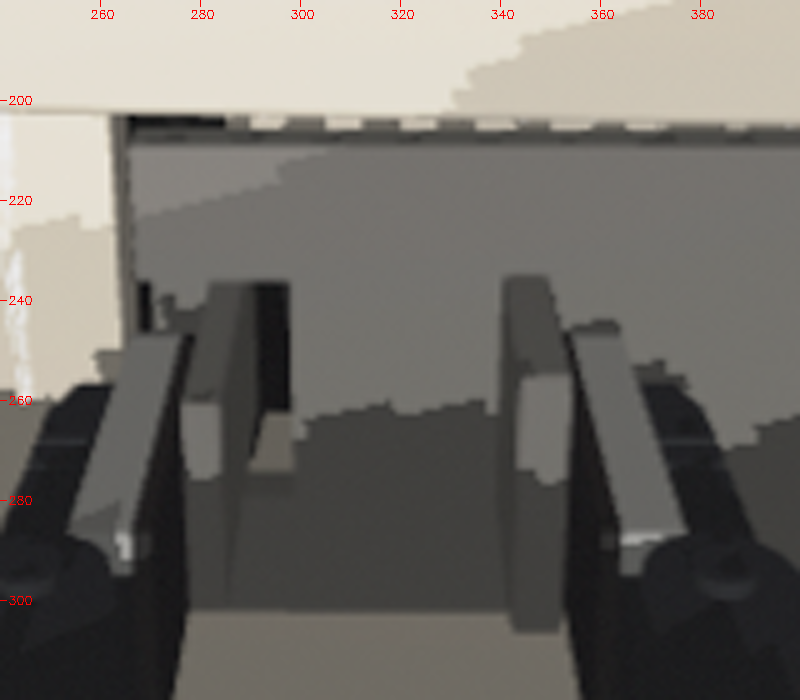

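View pics/s5.png

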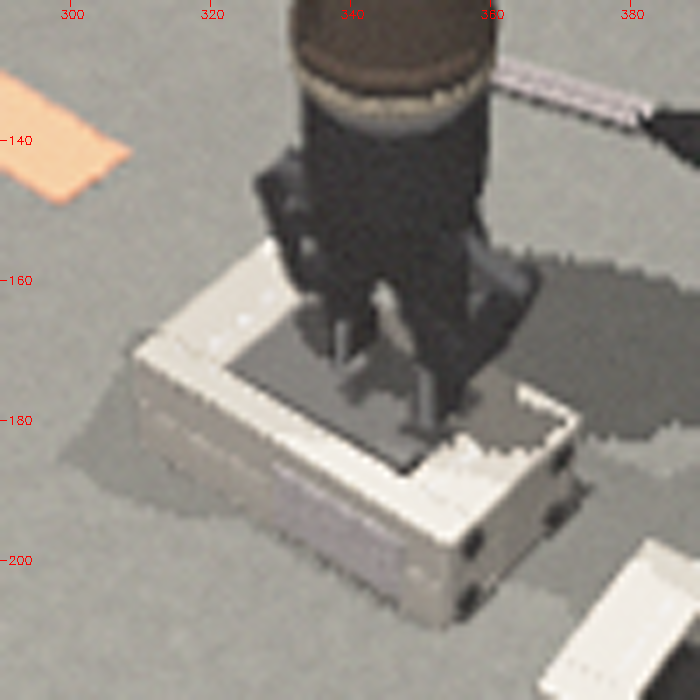

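The cover moves with the pads and the tab end stands above the near edge of the bay; no catch is felt. Continuing to about 13.5°, easing −x a little.

```bash
python3 -m crank '[{"xyz":[0,0,-2],"angular":[0.0305,0,0]},{"xyz":[0,0.2,-4],"angular":[0.061,0,0]},{"xyz":[0,0.5,-6],"angular":[0.0916,0,0]},{"xyz":[0,1,-7.9],"angular":[0.122,0,0]},{"xyz":[0,1.4,-9.8],"angular":[0.1527,0,0]},{"xyz":[0,2,-11.7],"angular":[0.183,0,0]},{"xyz":[0,2,-11.7],"angular":[0.183,0,0]},{"xyz":[0,2,-11.7],"angular":[0.183,0,0]}]'; python3 st.py
python3 - <<'E'
from bench import r
from h import *
s=r.sense();print(np.degrees(np.arcsin(-np.array(s["ee_rot"])[2,1])))
c=r.capture("wrist");crop(c,220,160,440,320,3,"pics/w6.png")
c=r.capture("side");crop(c,290,120,390,220,7,"pics/s6.png")
E
```

```text
time_s: 6.0
tcp_pos: [0.5503, -0.1412, 0.0802]
ee_rot: [[0.258, 0.938, -0.231], [0.966, -0.25, 0.061], [-0.001, -0.239, -0.971]]
ft_force: [-3.2, 0.1, -0.3]
gripper_width: 0.0358
[ 0.8   7.69 52.03] w 35.82 F [-0.71 -3.13  0.32] M [ 0.03  0.31 -0.  ]
[ 0.74  7.69 51.94] w 35.82 F [ 0.19 -1.99  0.82] M [0.06 0.2  0.06]
[ 0.74  7.68 51.88] w 35.55 F [ 0.68 -1.67  2.65] M [ 0.03  0.22 -0.04]
13.770268367652223
```

View pics/w6.png

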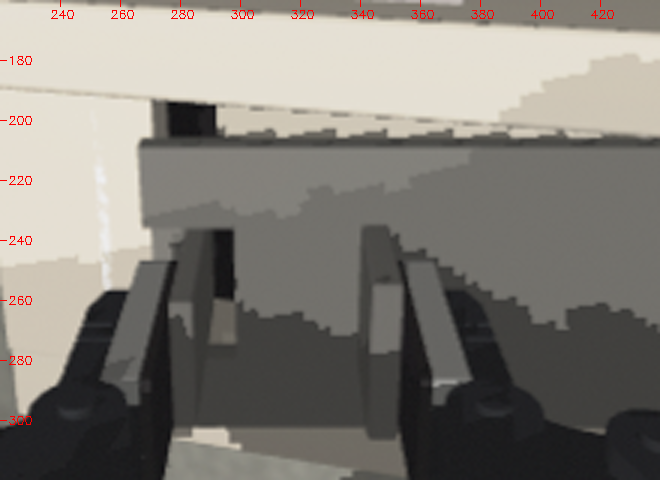

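View pics/s6.png

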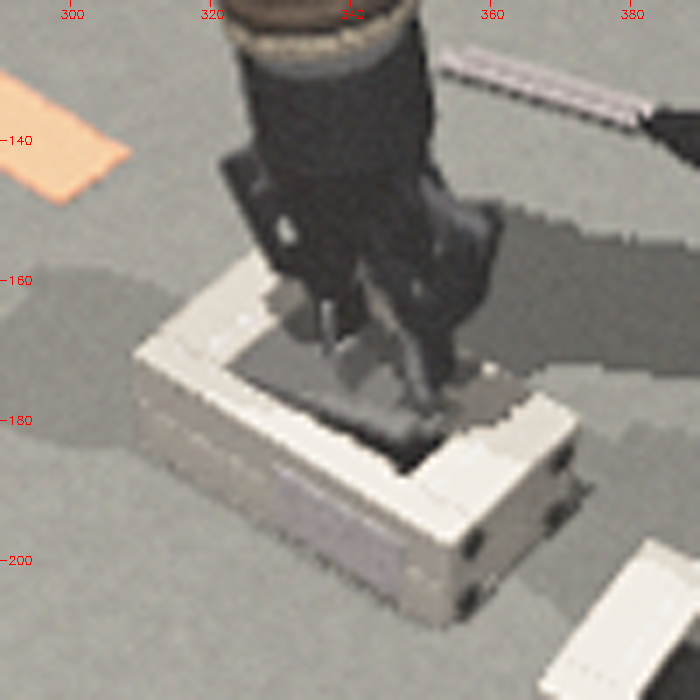

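Tipped 13.8°: the tab end is well above the bay and the far end is still seated. Drawing out along the cover's own −x.

```bash
python3 -m crank '[{"xyz":[0,-2,0],"angular":[0,0,0]},{"xyz":[0,-4,0],"angular":[0,0,0]},{"xyz":[0,-6,0],"angular":[0,0,0]},{"xyz":[0,-8,0],"angular":[0,0,0]},{"xyz":[0,-10,0],"angular":[0,0,0]},{"xyz":[0,-12,0],"angular":[0,0,0]},{"xyz":[0,-14,0],"angular":[0,0,0]},{"xyz":[0,-16,0],"angular":[0,0,0]},{"xyz":[0,-16,0],"angular":[0,0,0]}]'; python3 st.py
python3 - <<'E'
from bench import r
from h import *
c=r.capture("wrist");cv2.imwrite("pics/w7.png",c["color"][:,:,::-1])
c=r.capture("side");crop(c,290,120,390,220,7,"pics/s7.png")
E
```

```text
time_s: 6.95
tcp_pos: [0.535, -0.1372, 0.0844]
ee_rot: [[0.257, 0.938, -0.231], [0.966, -0.25, 0.06], [-0.001, -0.238, -0.971]]
ft_force: [0.7, 0.8, -1.8]
gripper_width: 0.0355
[ 0.76 -8.19 47.78] w 35.47 F [0.97 0.5  1.75] M [-0.13 -0.28 -0.01]
[ 0.75 -7.96 47.79] w 35.57 F [0.06 0.26 1.63] M [-0.08 -0.25 -0.02]
[ 0.74 -7.82 47.84] w 35.68 F [-0.07 -0.2  -0.06] M [-0.1  -0.28 -0.01]
```

View pics/w7.png

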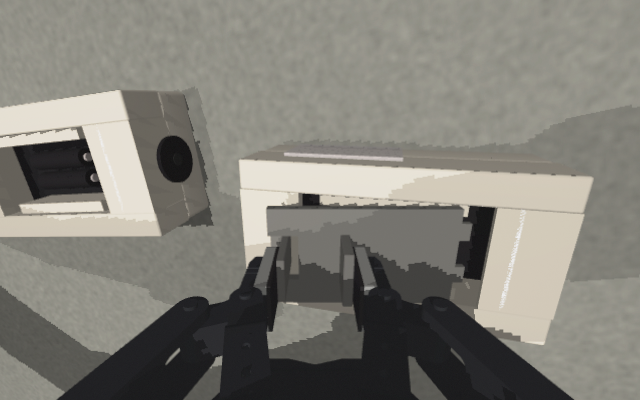

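View pics/s7.png

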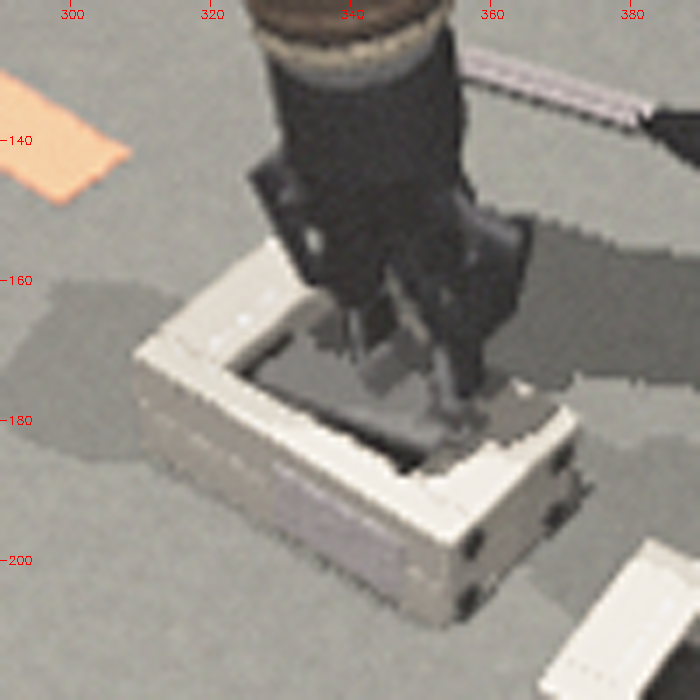

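The tongues show at (460,250), clear of the far lip. Lifting straight up.

```bash
python3 -m crank '[{"xyz":[0,-1,-4],"angular":[0,0,0]},{"xyz":[0,-3,-12],"angular":[0,0,0]},{"xyz":[0,-6,-24],"angular":[0,0,0]},{"xyz":[0,-10,-40],"angular":[0,0,0]},{"xyz":[0,-14,-57],"angular":[0,0,0]},{"xyz":[0,-18,-73],"angular":[0,0,0]},{"xyz":[0,-21,-85],"angular":[0,0,0]},{"xyz":[0,-23,-95],"angular":[0,0,0]},{"xyz":[0,-24,-97],"angular":[0,0,0]}]'; python3 st.py
python3 - <<'E'
from bench import r
from h import *
c=r.capture("wrist");cv2.imwrite("pics/w8.png",c["color"][:,:,::-1])
c=r.capture("side");cv2.imwrite("pics/s8.png",c["color"][:,:,::-1])
E
```

```text
time_s: 7.9
tcp_pos: [0.5362, -0.1373, 0.1866]
ee_rot: [[0.258, 0.939, -0.227], [0.966, -0.251, 0.06], [-0.001, -0.235, -0.972]]
ft_force: [1.3, 0.6, -0.4]
gripper_width: 0.0356
[  0.99  -6.96 -54.37] w 35.59 F [0.9  1.08 0.42] M [-0.05 -0.24 -0.01]
[  0.91  -7.36 -53.57] w 35.67 F [0.77 0.01 0.31] M [ 0.01 -0.31 -0.  ]
[  0.79  -7.85 -52.47] w 35.99 F [0.1  0.34 1.17] M [-0.02 -0.28 -0.01]
```

View pics/w8.png

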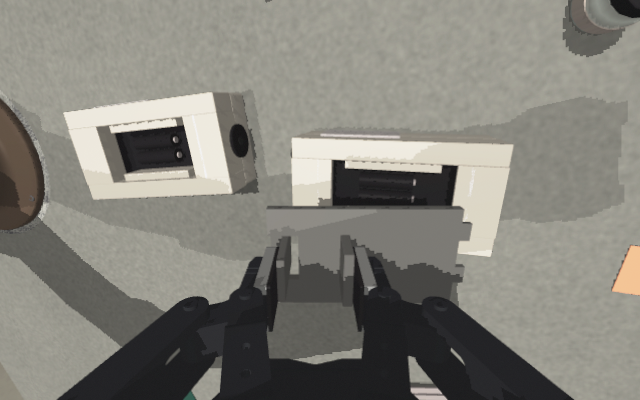

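View pics/s8.png

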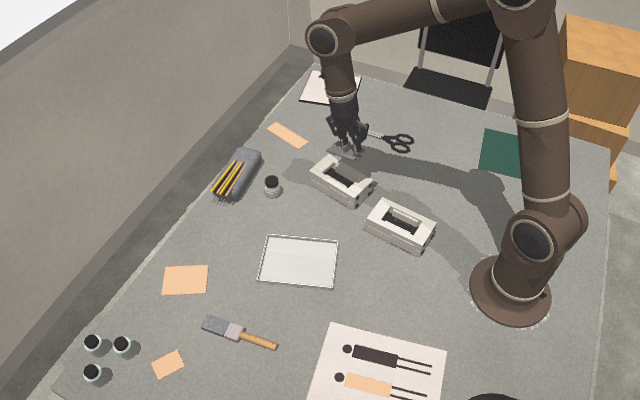

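The bay is open and empty (400,185) and the cover is held with its outer face up. Next: level it, turn to the tray's yaw (18.5°) and carry it above the tray. First a check of the tray centre from the side view.

Run:
```python
from bench import r
from h import *
c=r.capture("side");crop(c,250,225,350,300,8,"pics/strayy.png")
s=r.sense();print(shift(s,[.5386,.1486,.16],tool(18.5)), s["tcp_pos"])
```

```text
(array([277.1, -62.2,  39.1]), array([-0.2353, -0.0695, -0.5805])) [ 0.53467086 -0.137102    0.18332349]
```

View pics/strayy.png

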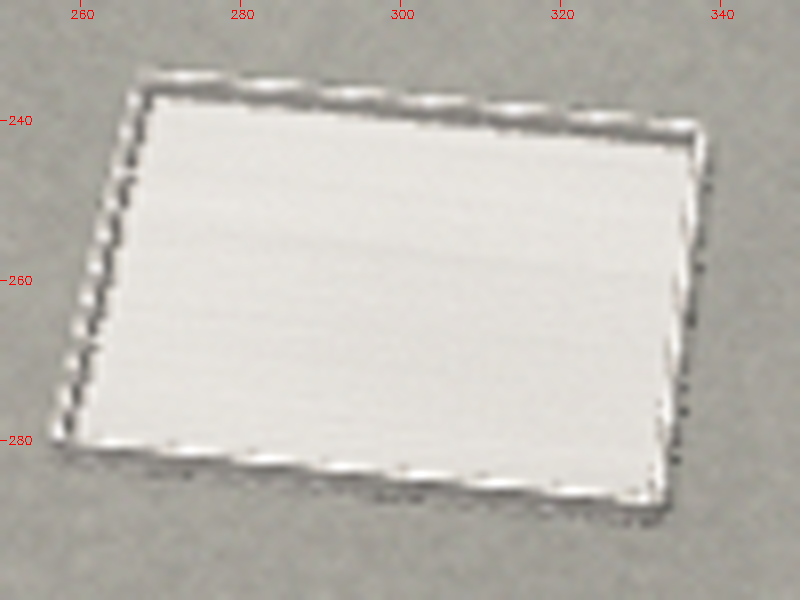

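```bash
python3 - <<'E'
from h import *
import pickle
a,b=pickle.load(open("c0.pkl","rb"))
P=ray(b,[(257,280),(267,234),(338,240.5),(333.5,288)],.016)[:,:2];print(P.mean(0),[np.linalg.norm(P[i]-P[(i+1)%4]) for i in range(4)],np.degrees(np.arctan2(*(P[1]-P[2])[::-1])))
E
python3 -m crank '[{"xyz":[8,-2,0],"angular":[-0.01,-0.003,-0.025]},{"xyz":[28,-6,3],"angular":[-0.03,-0.009,-0.075]},{"xyz":[60,-13,8],"angular":[-0.06,-0.017,-0.145]},{"xyz":[95,-21,13],"angular":[-0.09,-0.026,-0.22]},{"xyz":[132,-29,18],"angular":[-0.12,-0.035,-0.295]},{"xyz":[168,-37,23],"angular":[-0.15,-0.044,-0.37]},{"xyz":[204,-46,28],"angular":[-0.18,-0.053,-0.44]},{"xyz":[236,-53,33],"angular":[-0.205,-0.061,-0.51]},{"xyz":[262,-59,37],"angular":[-0.225,-0.067,-0.555]},{"xyz":[277,-62,39],"angular":[-0.235,-0.07,-0.58]}]'
python3 - <<'E'
from bench import r
from h import *
c=r.capture("wrist");cv2.imwrite("pics/w9.png",c["color"][:,:,::-1])
s=r.sense();print(shift(s,[.5386,.1486,.16],tool(18.5)), s["tcp_pos"],s["gripper_width"])
E
```

```text
[0.55695755 0.15785867] [np.float64(0.1541616947081029), np.float64(0.20465404965898298), np.float64(0.15548988354155455), np.float64(0.20541326615833988)] 18.44432032417856
time_s: 8.98
tcp_pos: [0.5369, 0.1532, 0.1596]
ee_rot: [[-0.325, 0.946, -0.0], [0.946, 0.325, 0.001], [0.001, 0.0, -1.0]]
ft_force: [0.3, 0.5, -0.8]
gripper_width: 0.0358
(array([-6.6, -0.5, -0.3]), array([ 0.0009, -0.0024,  0.0103])) [0.53686039 0.15500519 0.15972177] 0.03586684301523134
```

View pics/w9.png

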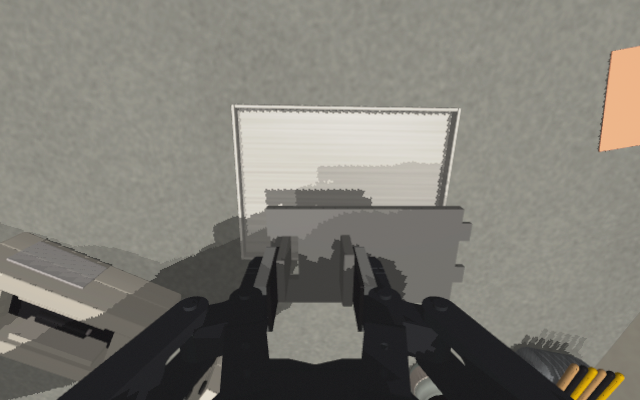

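Cover is held over the tray, and the tray centre agrees between views (0.562/0.557, 0.157). Descending, slowly at the end.

```bash
python3 -m crank '[{"xyz":[-1,0,6],"angular":[0,0,0.01]},{"xyz":[-3,0,20],"angular":[0,0,0.01]},{"xyz":[-5,0,42],"angular":[0,0,0.01]},{"xyz":[-6,0,66],"angular":[0,0,0.01]},{"xyz":[-6,0,88],"angular":[0,0,0.01]},{"xyz":[-6,0,104],"angular":[0,0,0.01]},{"xyz":[-6,0,116],"angular":[0,0,0.01]},{"xyz":[-6,0,122],"angular":[0,0,0.01]},{"xyz":[-6,0,124],"angular":[0,0,0.01]},{"xyz":[-6,0,124],"angular":[0,0,0.01]}]'
python3 - <<'E'
from bench import r
from h import *
c=r.capture("wrist");cv2.imwrite("pics/w10.png",c["color"][:,:,::-1])
c=r.capture("side");crop(c,230,180,370,300,5,"pics/s10.png")
s=r.sense();print(shift(s,[.5386,.1486,.0212],tool(18.5)), s["tcp_pos"],s["gripper_width"],s["ft_force"])
E
```

```text
time_s: 9.87
tcp_pos: [0.539, 0.1493, 0.0356]
ee_rot: [[-0.317, 0.948, -0.0], [0.948, 0.317, 0.002], [0.002, 0.001, -1.0]]
ft_force: [0.4, -0.6, -0.1]
gripper_width: 0.0355
(array([-0.9, -1.2, 15.3]), array([ 0.0022, -0.0023, -0.    ])) [0.53947397 0.14977722 0.03652699] 0.035738202287559515 [ 1.30952492 -0.28513017 -0.47976026]
```

View pics/w10.png

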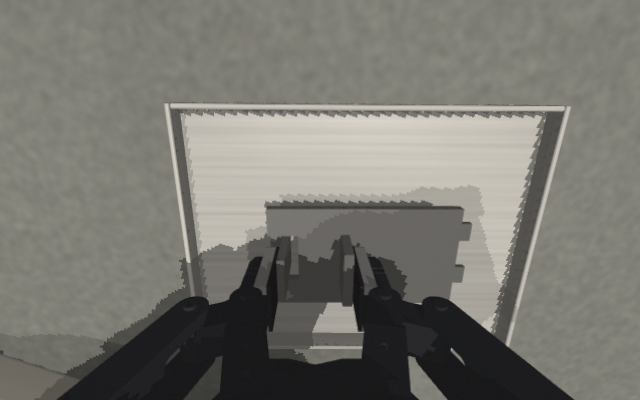

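View pics/s10.png

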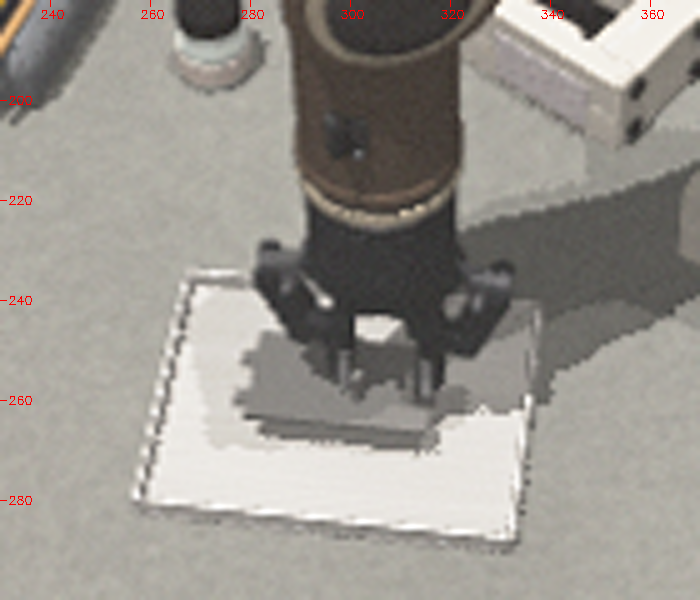

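The cover hovers level and centred inside the tray walls. Last 15 mm slowly, watching the force.

```bash
python3 -m crank '[{"xyz":[0,0,3],"angular":[0,0,0]},{"xyz":[0,0,6],"angular":[0,0,0]},{"xyz":[0,0,9],"angular":[0,0,0]},{"xyz":[0,0,11.5],"angular":[0,0,0]},{"xyz":[0,0,13],"angular":[0,0,0]},{"xyz":[0,0,13],"angular":[0,0,0]}]'
python3 -m crank '[{"xyz":[0,0,0.7],"angular":[0,0,0]},{"xyz":[0,0,1.2],"angular":[0,0,0]},{"xyz":[0,0,1.2],"angular":[0,0,0]}]'; python3 st.py
```

```text
time_s: 10.47
tcp_pos: [0.5392, 0.1498, 0.0231]
ee_rot: [[-0.317, 0.948, 0.001], [0.948, 0.317, 0.003], [0.002, 0.002, -1.0]]
ft_force: [-0.3, 0.6, -0.8]
gripper_width: 0.0354
time_s: 10.72
tcp_pos: [0.5392, 0.1497, 0.0218]
ee_rot: [[-0.317, 0.948, 0.001], [0.948, 0.317, 0.003], [0.002, 0.001, -1.0]]
ft_force: [-0.5, -0.2, -1.2]
gripper_width: 0.0355
[279.09 -77.9  110.39] w 35.54 F [-0.31 -0.44  1.17] M [-0.   -0.01  0.02]
[279.12 -77.86 110.31] w 35.58 F [-0.15  0.37  0.33] M [-0.03  0.03  0.04]
[279.14 -77.81 110.26] w 35.71 F [ 1.68 -0.41  1.1 ] M [-0.01  0.06 -0.03]
```

```bash
python3 -m crank '[{"xyz":[0,0,0.5],"angular":[0,0,0]},{"xyz":[0,0,0.9],"angular":[0,0,0]},{"xyz":[0,0,0.9],"angular":[0,0,0]}]'; python3 st.py
```

```text
time_s: 11.07
tcp_pos: [0.5392, 0.1497, 0.021]
ee_rot: [[-0.317, 0.948, 0.001], [0.948, 0.317, 0.003], [0.002, 0.002, -1.0]]
ft_force: [0.6, -0.4, -1.5]
gripper_width: 0.0355
[279.1  -77.86 111.23] w 35.53 F [-0.29  0.66  1.54] M [-0.04  0.07 -0.  ]
[279.1  -77.83 111.2 ] w 35.76 F [0.28 0.51 0.82] M [-0.05  0.01 -0.02]
[279.1  -77.85 111.19] w 35.66 F [ 0.36 -0.86 -0.16] M [ 0.  0. -0.]
```

```bash
python3 -m crank '[{"xyz":[0,0,0.5],"angular":[0,0,0]},{"xyz":[0,0,0.9],"angular":[0,0,0]},{"xyz":[0,0,0.9],"angular":[0,0,0]}]'; python3 st.py
python3 - <<'E'
from bench import r
from h import *
c=r.capture("wrist");crop(c,230,180,500,330,3,"pics/w11.png")
E
```

```text
time_s: 11.42
tcp_pos: [0.5394, 0.1498, 0.0207]
ee_rot: [[-0.317, 0.948, 0.001], [0.948, 0.317, 0.002], [0.002, 0.002, -1.0]]
ft_force: [-1.2, -0.5, 5.3]
gripper_width: 0.0357
[279.26 -77.71 111.5 ] w 35.66 F [-0.81 -1.   -5.33] M [-0.19  0.49 -0.04]
[279.24 -77.72 111.51] w 35.6 F [-0.59 -0.87 -6.33] M [-0.17  0.51 -0.04]
[279.26 -77.73 111.51] w 35.86 F [-0.87 -0.31 -5.02] M [-0.15  0.53 -0.01]
```

View pics/w11.png

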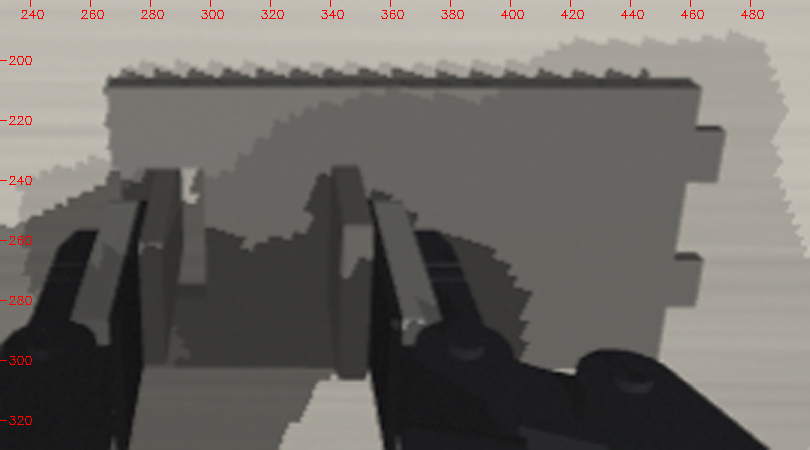

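The cover touches down at 5 N. Ease up slightly and open gradually, shifting the centre so the rib stays put.

```bash
python3 -m crank '[{"xyz":[0,-1,-0.4],"angular":[0,0,0]},{"xyz":[0,-2,-0.4],"angular":[0,0,0]},{"xyz":[0,-3,-0.4],"angular":[0,0,0]},{"xyz":[0,-3,-0.4],"angular":[0,0,0]}]' 49
python3 -m crank '[{"xyz":[0,-0.5,0],"angular":[0,0,0]},{"xyz":[0,-0.5,0],"angular":[0,0,0]},{"xyz":[0,-0.5,0],"angular":[0,0,0]},{"xyz":[0,-0.5,0],"angular":[0,0,0]}]' 63
python3 - <<'E'
from bench import r
from h import *
c=r.capture("wrist");crop(c,200,180,470,330,3,"pics/w12.png")
s=r.sense();print(s["gripper_width"],s["ft_force"])
E
```

```text
time_s: 11.9
tcp_pos: [0.5362, 0.1487, 0.0209]
ee_rot: [[-0.317, 0.948, 0.001], [0.948, 0.317, 0.002], [0.002, 0.001, -1.0]]
ft_force: [0.4, 0.4, -1.7]
gripper_width: 0.0419
time_s: 12.23
tcp_pos: [0.5358, 0.1486, 0.0209]
ee_rot: [[-0.317, 0.948, 0.001], [0.948, 0.317, 0.002], [0.002, 0.002, -1.0]]
ft_force: [1.0, -0.3, -0.1]
gripper_width: 0.0542
0.05379141460336308 [-0.1608389  -0.28681715  0.92098937]
```

View pics/w12.png

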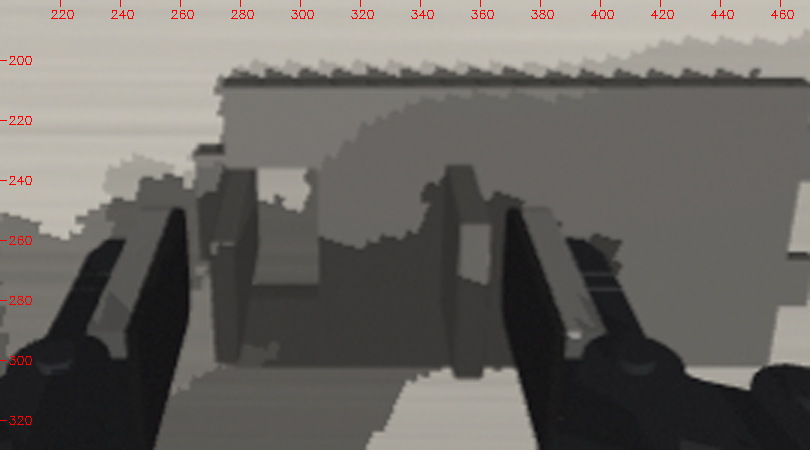

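Both pads are clear of the tab (tab at 275, pad at 262) and of the rib (rib at 360, pad at 368), and the tab has sprung back. Retreating straight up.

```bash
python3 -m crank '[{"xyz":[0,0,-6],"angular":[0,0,0]},{"xyz":[0,0,-16],"angular":[0,0,0]},{"xyz":[0,0,-36],"angular":[0,0,0]},{"xyz":[0,0,-66],"angular":[0,0,0]},{"xyz":[0,0,-100],"angular":[0,0,0]},{"xyz":[0,0,-140],"angular":[0,0,0]},{"xyz":[0,0,-160],"angular":[0,0,0]},{"xyz":[0,0,-160],"angular":[0,0,0]},{"xyz":[0,0,-160],"angular":[0,0,0]},{"xyz":[0,0,-160],"angular":[0,0,0]}]'
python3 - <<'E'
from bench import r
from h import *
c=r.capture("wrist");cv2.imwrite("pics/w13.png",c["color"][:,:,::-1])
c=r.capture("side");cv2.imwrite("pics/s13.png",c["color"][:,:,::-1])
s=r.sense();print(s["ft_force"],np.abs(s["joint_velocities"]).max())
E
```

```text
time_s: 13.12
tcp_pos: [0.5353, 0.1479, 0.1809]
ee_rot: [[-0.317, 0.948, 0.001], [0.948, 0.317, 0.002], [0.002, 0.001, -1.0]]
ft_force: [-0.4, 0.3, 0.0]
gripper_width: 0.054
[-0.12140219 -0.17025048  0.02158013] 0.007795720662665996
```

View pics/w13.png

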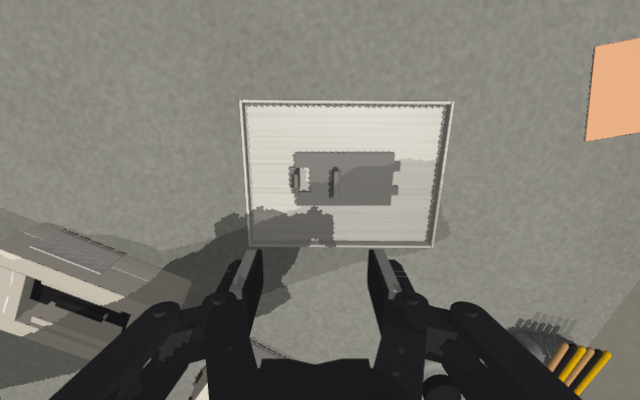

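View pics/s13.png

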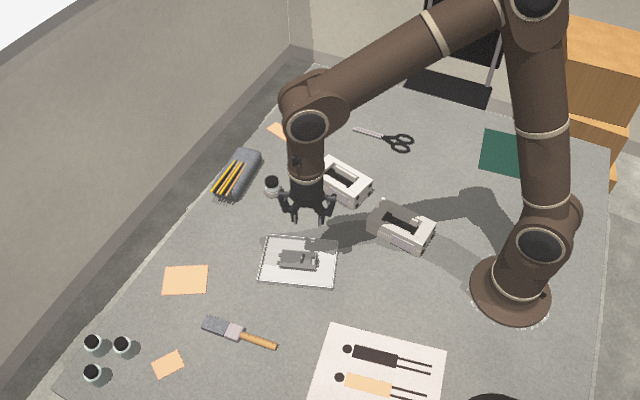

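The cover lies flat in the middle of the tray (345,178 in the wrist view) with tab and rib up. The bay is open, the bystanders have not moved, and the robot is clear.

```bash
python3 -c "
from bench import r
print(r.hand_in())"
```

```text
the job is handed in; nothing more can be done
None
```

The battery cover now lies flat in the middle of the tray, outer face up and let go of, and the job is handed in at about 13 s of the 72 s. I worked on the right-most sharpener, the one with the grey cover.

- **Opening:** I pinched tab and rib to about 7 mm of tab travel. That is roughly 13 N, worked out from the jaw opening and the spring figures, since the squeeze can't be measured directly. The tab end tipped to 13.8° with no catch felt, and I drew the cover back 16 mm along its own −x before lifting it out.
- **Forces:** The largest wrist force I read was about 8 N, while squeezing. Setting down in the tray read 5–6 N.
- **Last checks:** The final pictures show the bay open, the tab sprung back and the gripper well clear with about 0 N on it. The bystanders look unmoved.
- **Disagreements:** The top and side views differed by about 6 mm along x on the sharpener and on the tray. The wrist view agreed with the top one on the sharpener. In the tray that left wide margins.

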